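Clamp the suppository mould with its draw latch

TASK

The two-part metal suppository mould on the bench is still apart: its latch loop lies on top of the keeper. Tip the latch lever towards the keeper until the loop drops behind the keeper's lip, then swing the lever back over, past centre, and press it fully home so that the halves are clamped. Seat it on its stop with a firm push of about 15 N, held for a moment, but never load the latch or mould with 30 N, and leave the other things on the bench where they stand.

Things in the scene. Friction and masses are not known exactly. Their poses are not given: they have to be found in the camera images.
- mould: Fixed mould: base plate 205 x 140 x 12 mm with two metal blocks, 130 mm wide, flat tops 60 mm above the bench, parted along x. Origin on the bench under the parting line, mid width; z up; +x runs along the latch from lever to keeper. Block at x -70 to -3 is fixed and carries the lever; block at x 0 to 60 (when shut) slides along x and carries the keeper. Latch mid plane: y = 0.
- lever_pivot (a point): Nominal hinge axis of the lever, at mould x -45, y 0, z 78 mm; axes as the mould's, hinge along y. The latch stands on shims of unknown thickness: the real hinge, with lever and loop, lies up to 6 mm higher or lower than this point (sideways it is true).
- lever (a joint): Angle of the steel lever, rad. 0: home on its rigid stop, level, pointing to mould -x; 1.57 upright; 2.27 open stop, leaning to the keeper. Flat bar 95 mm long from the hinge, 18 x 8 mm; last 45 mm a paddle 30 x 10 mm, its mid plane through the hinge axis. Starts at 0.6 to 1.2. Stiff, stays where left (dead centre near 0.2) and must be pressed onto the stop; 4 to 9 N at the paddle moves it.
- loop (a joint): Angle of the steel wire loop on the lever, rad (0 as when clamped, grows as it lifts relative to the lever). It swings freely on a pin 18 mm from the hinge, on the lever; its two rods run at mould y -19 and +19 mm.
- loop_bar (a point): Centre of the loop's cross bar, 7 mm thick, 38 mm long along mould y, 83 mm from the loop's pin. Tipping the lever towards the keeper carries the bar to +x; it falls by its own weight off the keeper's lip when the lever is at roughly 1.4 to 1.7 rad, and then lies on the block behind the lip.
- keeper_seat (a point): Where the bar's centre sits when hooked: at the keeper's +x face, 3.5 mm above the block's top. Axes as the mould's. The keeper is a steel post on the sliding block, 26 mm wide along y, 16 mm tall; its lip overhangs the face by 5 mm to +x (to 1.5 mm past this point), with 10 mm of room under it.
- half (a joint): Position of the sliding block, m: 0.006 apart (start, held there by the gasket's spring, 6 N per mm), about 0 when clamped.
- amber_jar: Bystander: squat brown glass jar, 60 mm wide, 85 mm tall. Origin: centre of its underside.
- clear_bottle: Bystander: clear glass bottle with black cap, 52 mm wide, 110 mm tall. Origin: centre of its underside.
- mortar: Bystander: white china bowl, 100 mm wide, 55 mm tall. Origin: centre of its underside.
- white_cup: Bystander: small white plastic cup, 52 mm wide, 45 mm tall. Origin: centre of its underside.
- brass_weight: Bystander: knobbed brass weight, 30 mm wide, 36 mm tall. Origin: centre of its underside.
- spatula: Bystander: white spatula lying flat, 170 mm long, along its x.
- amber_vial: Bystander: small brown bottle with black cap, 36 mm wide, 60 mm tall. Origin: centre of its underside.

How it is judged:
On the way, in this order (a step that is already met when the one before it is completed fails the run):
1. the loop's bar has dropped behind the keeper's lip while the lever is open (x of loop_bar in the frame of keeper_seat above -0.004 m and z of loop_bar in the frame of keeper_seat below 0.003 m and value of joint lever above 0.8 rad), for 0.2 s.
2. the lever is pressed home and held there with more than 8 N, the loop behind the keeper (contact force between any of the fingers, the arm and mould above 8 N and value of joint lever below 0.03 rad and distance between loop_bar and keeper_seat below 0.008 m), for 0.1 s.
At the end, for the whole second after the job is handed in: The lever lies home (within 0.03 rad of its stop), the loop's bar sits behind the keeper (within 8 mm of its seat) and the sliding half is drawn in to less than 3 mm from its clamped position (value of joint lever below 0.03 rad and distance between loop_bar and keeper_seat below 0.008 m and value of joint half below 0.003 m); the robot touches nothing.
It fails at once if the robot pushes on the mould or its latch with more than 30 N (contact force between any of the arm, the fingers and mould above 30 N).
It fails at once if a bystander is moved by more than 20 mm (distance of any of amber_jar, clear_bottle, mortar, white_cup, brass_weight, spatula, amber_vial from where it was at the start of the episode above 0.02 m).
It also fails if it takes over 54 s, if anything falls off the work surface, if the arm or the gripper's body presses on something with over 40 N, if the wrist force passes 120 N, or if a joint passes its speed limit or range.

ROBOT

A 6-joint arm with a two-finger parallel gripper is mounted at the origin on the work surface. World frame = base frame: x ahead of the robot, y to its left, z up, the work surface at z = 0. Lengths are in m, angles in rad, forces in N, time in s.
With the tool pointing down it reaches from about 0.225 to 0.875 m from the base axis. Payload 3.4 kg.
Tool frame: the origin (TCP) lies at the very end of the fingers, on their centre line; the grasp point (between the pads) lies 19 mm behind it; x points along the fingers, y is the direction in which the jaws open and shut, and the axes are right-handed (so a half turn about x gives the same grasp; the last joint's range is limited). The gripper opens to 85 mm and grips with 20 to 120 N. Pads are 22 mm wide; open, the fingers measure 114 mm over their backs; the gripper's body (76 mm by 85 mm) begins 54 mm behind the grasp point. The pads swing forward as they close: fully open they stand 13 mm farther back than shut.
Start: joints at [-1.236, 0.276, 1.505, -0, 1.361, -0.121], TCP at [0.253, -0.516, 0.231] pointing down, gripper open.
Joint ranges: [-2.89, 2.89], [-0.75, 2.08], [0.22, 2.7], [-1.18, 4.32], [0.11, 2.71], [-2.7, 2.7]. Speed limits (rad/s): [2.57, 2.57, 3.14, 3.14, 3.14, 3.14].

INTERFACE

Orientations are given as a 3x3 rotation matrix whose columns are the frame's x, y, z axes.
In Python, from station import arm gives the robot as it stands.
- The arm moves only by the shell command python3 -m pendant 'ROWS'. ROWS is JSON, one flat list of numbers, 7 for each row, row after row: the shift along the tool's x, y, z in cm, then the turn, a rotation vector about the tool's x, y, z in rad, then the opening in per cent of the stroke, from 0 (shut) to 100 (fully open). A call has 1 to 20 rows; each row is the pose to reach, as a shift and turn from the pose commanded when the call began, along the tool's axes at that moment; what a row does not reach only later rows make up. A row lasts 1/10 s, in which the tool goes at most 50 mm and 8.59 degrees, less where a joint would pass 70% of its speed; a pose out of reach is approached as far as the arm can. A call with a gripper value outside its range is refused whole. The fingers move at their own pace and stop on an object; the grip force is fixed at half the most. Time passes only in rows, so rows that repeat a pose let the fingers close. It gives the time, the measured TCP pose, the force and the opening at its end, in the units of the state.
- arm.state(): the state, without advancing time (a new reading comes with each control period).
- arm.get_image(name): name is "side" or "top" or "wrist"; returns a dict with "color" (400x640x3 uint8, red, green, blue), "fx", "fy", "cx", "cy" (pixels), "distortion" ([k1, k2, p1, p2, k3] as OpenCV has them; the pictures are not rectified), "world_to_cam" (4x4, takes a point from world to camera coordinates). Camera axes: x right, y down, z forward; pixel columns grow to the right and rows downward; lengths in m; the calibration is good to about 2 mm. A picture is of the moment at which its call begins. There is no depth.
- arm.hand_in(): hands the job in, once; it reports no verdict.
Trained networks look in a picture, given as the dict that the camera call returned (one of the last four; its "shot" number tells which), for a name from the list of things; names that differ only in an ending like _2 or _b are one class to them, and where a whole thing is asked for, a point or a joint stands for the part that bears it (a point fixed in the world has none). Each returns a list of dicts, best first, with "confidence" (0 to 1); they miss things now and then, are a little off and sometimes report something else, mostly with a low value. They report only what shows in the picture. A call takes as long as a camera call.
- arm.look_for(picture, label): "box" ([centre column, centre row, width, height] in pixels, round what is visible of it).
- arm.regions_of(picture, label): "pixels" (400x640 bool, what is visible of it) and "box" ([centre column, centre row, width, height] in pixels, round what is visible of it).
The state is a dict: "time_s": time; "joint_positions": joint angles; "dq": joint speeds; "effort": joint torques, N m; "eef_pos": TCP position; "tcp_rot": TCP orientation; "wrist_force": force on the tool from outside, world axes, zero at the start; "moment": the same for the moment, N m; "opening": finger opening in m.
Only numpy, scipy, OpenCV 4.12 (cv2) and the standard library are available. Lean on these libraries where they do the work, as an engineer would, in place of code of your own. Each camera call takes 0.05 s, during which the arm holds its last target.

## Working session

There is one attempt and no reset: what is moved stays moved. The work goes in short steps, Python scripts to look and compute and a shell command to move; the robot and the scene stay as the last step left them, time stands still between calls to the robot, and variables do not carry over. Pictures are saved under pics/ and viewed, and the job is handed in when it is done.

```bash
ls; mkdir -p pics; python3 - <<'E'
from station import arm
import cv2,json
for n in ["side","top","wrist"]:
    p=arm.get_image(n)
    cv2.imwrite(f"pics/{n}0.png",p["color"][:,:,::-1])
    print(n,p["fx"],p["cx"],p["cy"],p["distortion"],p["world_to_cam"])
    for l in ["mould","lever","loop","loop_bar","keeper_seat","lever_pivot","half"]:
        try: print(l,[(r["box"],round(r["confidence"],2)) for r in arm.look_for(p,l)][:3])
        except Exception as e: print(l,e)
print(arm.state())
E
```

```text
pics
side 484.417944645883 318.43664367445035 189.73751742822674 [-0.00856707  0.          0.          0.          0.        ] [[-0.8713598  -0.49050933 -0.01151953  0.46262153]
 [-0.34029503  0.62109369 -0.7060042   0.20117028]
 [ 0.35345636 -0.61126363 -0.70811396  1.14378181]
 [ 0.          0.          0.          1.        ]]
mould [([300.2, 203.9, 82.8, 101.9], 0.87), ([287.8, 220.6, 57.5, 41.5], 0.66)]
lever [([301.7, 182.1, 43.2, 55.1], 0.94), ([351.1, 116.0, 12.4, 21.9], 0.65), ([297.6, 198.5, 29.5, 25.0], 0.52)]
loop [([300.0, 195.6, 33.0, 32.2], 0.52)]
loop_bar [([296.6, 195.2, 23.6, 26.5], 0.52)]
keeper_seat [([288.8, 223.1, 59.1, 44.0], 0.94)]
lever_pivot [([299.9, 205.0, 81.8, 102.0], 0.81)]
half [([289.8, 221.1, 55.8, 43.1], 0.91)]
top 414.9716501682163 319.9750055302556 198.809115734991 [-0.09707965  0.          0.          0.          0.        ] [[ 5.27838401e-02 -9.98605616e-01 -8.30866231e-04  1.25278900e-03]
 [-9.77880237e-01 -5.15196779e-02 -2.02721399e-01  5.27265659e-01]
 [ 2.02395922e-01  1.15129016e-02 -9.79236102e-01  1.33315330e+00]
 [ 0.00000000e+00  0.000
[... 838 characters left out ...]
92632e+00, -1.43931222e-05,
        1.36066747e+00, -1.20976263e-01]), 'dq': array([ 0.00088938, -0.00221393,  0.00077612, -0.00026358,  0.00085502,
        0.00061157]), 'effort': array([ 3.66507229e-03, -4.16658568e+01, -2.46104085e+01,  3.79599996e-04,
       -1.47044652e-04, -2.01601756e-05]), 'eef_pos': array([ 0.25310922, -0.51633049,  0.23131085]), 'tcp_rot': array([[ 1.53601147e-05,  4.40169574e-01, -8.97914665e-01],
       [-8.69896154e-05, -8.97914661e-01, -4.40169573e-01],
       [-9.99999996e-01,  8.48703065e-05,  2.44981097e-05]]), 'wrist_force': array([0.49022923, 0.06956903, 0.9874747 ]), 'moment': array([-0.0196205 ,  0.00803491, -0.01700696]), 'opening': 0.08564157464238452}
```

```bash
python3 - <<'E'
import cv2,numpy as np
s=cv2.imread("pics/side0.png");t=cv2.imread("pics/top0.png")
cv2.imwrite("pics/s_full.png",s);cv2.imwrite("pics/t_full.png",t)
a=cv2.resize(s[130:280,220:380],(800,750),interpolation=cv2.INTER_CUBIC)[:600]
b=cv2.resize(t[150:240,250:370],(800,600),interpolation=cv2.INTER_CUBIC)
cv2.imwrite("pics/s_zoom.png",a);cv2.imwrite("pics/t_zoom.png",b)
E
```

```text
(no output)
```

View pics/s_full.png

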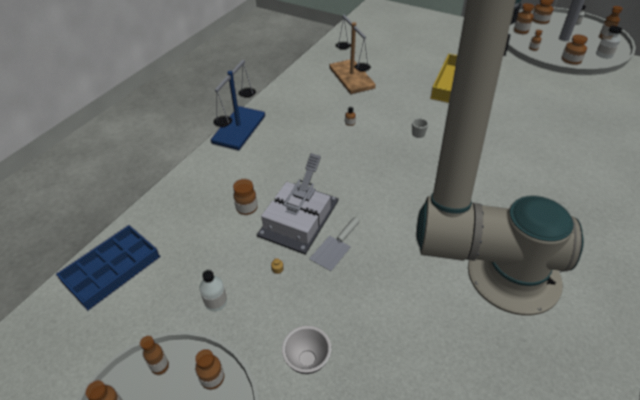

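View pics/t_full.png

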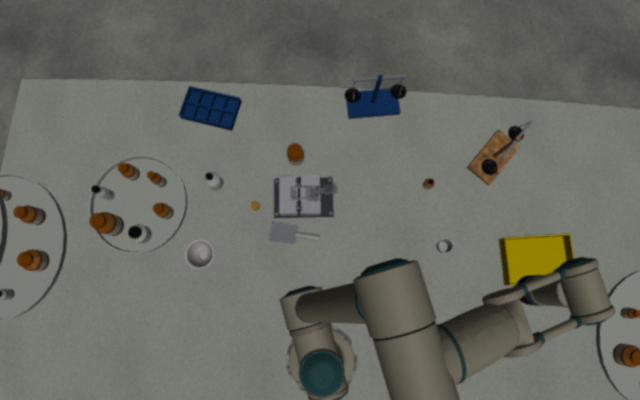

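View pics/s_zoom.png

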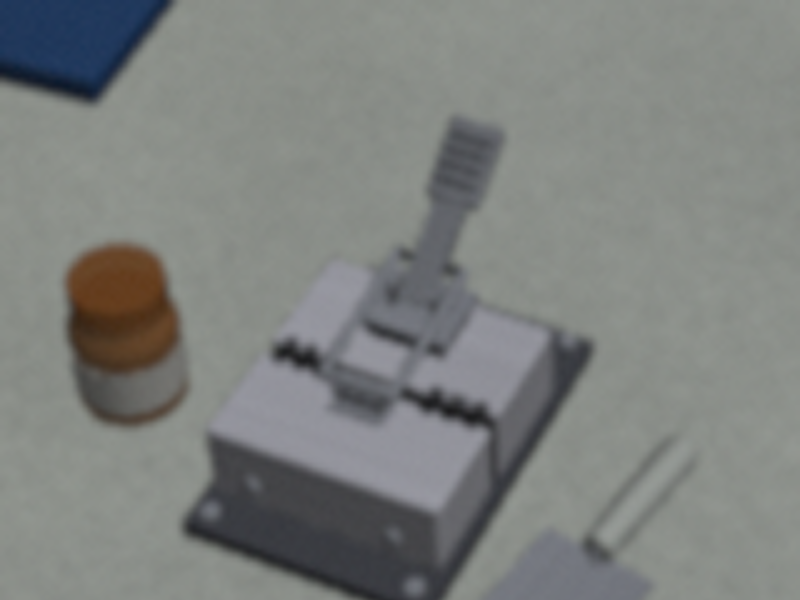

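View pics/t_zoom.png

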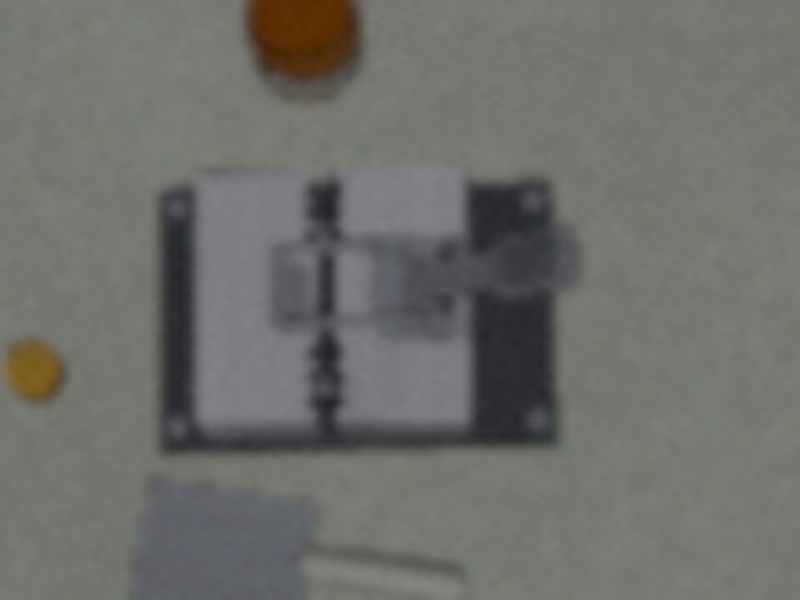

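The side picture shows the lever leaning back at about (310,165), the loop's bar on the keeper at about (293,207), and the jar and spatula close by. The mould's +x points roughly along world +y. Next I fit the mould pose from block and plate corners, then the lever angle and hinge height.

```bash
cat > h.py <<'E'
import numpy as np,cv2
from scipy.optimize import least_squares
def proj(cam,P):
    P=np.atleast_2d(np.asarray(P,float)); W=cam["W"]
    K=np.array([[cam["f"],0,cam["cx"]],[0,cam["f"],cam["cy"]],[0,0,1]])
    return cv2.projectPoints(P.reshape(-1,1,3),cv2.Rodrigues(W[:3,:3])[0],W[:3,3],K,cam["d"])[0].reshape(-1,2)
def cam(p): return dict(W=np.array(p["world_to_cam"]),f=p["fx"],cx=p["cx"],cy=p["cy"],d=np.array(p["distortion"],float))
def m2w(pose,P):
    x,y,a=pose[:3]; P=np.atleast_2d(P)/1000.
    c,s=np.cos(a),np.sin(a)
    return np.c_[x+c*P[:,0]-s*P[:,1],y+s*P[:,0]+c*P[:,1],P[:,2]]
E
python3 - <<'E'
from h import *
from station import arm
import pickle
S=cam(arm.get_image("side"));T=cam(arm.get_image("top"))
pickle.dump((S,T),open("cams.pkl","wb"))
print("campos",-S["W"][:3,:3].T@S["W"][:3,3])
B=[(66,-65,60),(66,65,60),(-70,65,60),(-70,-65,60)]
zs=lambda q:(np.array(q)+.5)/5-.5+[220,130]
zt=lambda q:(np.array(q)+.5)/6.6667-.5+[250,150]
sp=zs([(210,433),(437,512),(560,325),(335,262)])
tp=zt([(197,172),(195,430),(470,430),(463,168)])
pl=zt([(163,188),(162,450),(555,445),(550,182)])
def f(v,parts=False):
    w=m2w(v,B); x0,=v[3:4]
    P=[(x0+205,-70,12),(x0+205,70,12),(x0,70,12),(x0,-70,12)]
    a=proj(S,w+np.r_[v[4:6],0])-sp;b=proj(T,w)-tp;c=proj(T,m2w(v,P))-pl
    if parts: return a.round(1).tolist(),b.round(1).tolist(),c.round(1).tolist()
    return np.r_[a.ravel(),b.ravel(),c.ravel(),v[4:6]/.003]
r=least_squares(f,[.45,.04,1.57,-120,0,0]);v=r.x
print(v,np.degrees(v[2]));print(f(v,True))
np.save("pose.npy",v)
# lever tip centre (end face mid, both views)
st=zs([(475,122)]);tt=zt([(578,258)])
def g(u):
    th,dz=u; P=[(-45-95*np.cos(th),0,78+dz+95*np.sin(th))]
    w=m2w(v,P)
    return np.r_[(proj(S,w+np.r_[v[4:6],0])-st).ravel(),(proj(T,w)-tt).ravel(),dz/6]
for t0 in(.6,1.2):
    r=least_squares(g,[t0,0]);print(r.x,g(r.x).round(1))
E
```

```text
campos [0.0672901  0.8011268  0.95728411]
[ 5.37123793e-01  1.01473469e-01  1.64112299e+00 -1.16297529e+02
 -1.02419975e-03  1.85916424e-03] 94.02942117982762
([[-0.6, -0.8], [0.9, 0.2], [-0.5, 0.8], [0.1, -1.2]], [[-0.4, 0.3], [-0.2, -0.3], [-0.3, -1.0], [0.1, 0.2]], [[-0.4, 0.2], [-0.5, 0.6], [0.5, 0.3], [0.3, 0.1]])
[0.66132107 1.82581708] [ 1.7  0.1 -1.  -0.   0.3]
[0.66132104 1.8258177 ] [ 1.7  0.1 -1.  -0.   0.3]
```

```bash
python3 -m pendant '[0,-28.1,-46.6,-1.185,0,0,0, 0,-28.1,-46.6,-1.185,0,0,0, 0,-28.1,-46.6,-1.185,0,0,0, 0,-28.1,-46.6,-1.185,0,0,0, 0,-28.1,-46.6,-1.185,0,0,0, 0,-28.1,-46.6,-1.185,0,0,0, 0,-28.1,-46.6,-1.185,0,0,0, 0,-28.1,-46.6,-1.185,0,0,0, 0,-28.1,-46.6,-1.185,0,0,0, 0,-28.1,-46.6,-1.185,0,0,0, 0,-28.1,-46.6,-1.185,0,0,0, 0,-28.1,-46.6,-1.185,0,0,0, 0,-28.1,-46.6,-1.185,0,0,0, 0,-28.1,-46.6,-1.185,0,0,0]'
python3 - <<'E'
from station import arm
import cv2
from h import *
import pickle
p=arm.get_image("wrist");pickle.dump(cam(p),open("w1.pkl","wb"))
cv2.imwrite("pics/w1.png",p["color"][:,:,::-1])
print(p["world_to_cam"]); v=np.load("pose.npy")
for l in ["mould","lever","loop","loop_bar"]: print(l,[(r["box"],round(r["confidence"],2)) for r in arm.look_for(p,l)][:2])
P=[(66,-65,60),(66,65,60),(-70,65,60),(-70,-65,60),(-45-95*np.cos(.66),0,80+95*np.sin(.66))]
print(proj(cam(p),m2w(v,P)))
s=arm.state();print(s["tcp_rot"],s["joint_positions"],s["wrist_force"])
E
```

```text
time_s: 2.7
eef_pos: [0.5473, -0.0596, 0.2312]
tcp_rot: [[-0.001, 0.998, 0.069], [-0.001, 0.069, -0.998], [-1.0, -0.001, 0.001]]
wrist_force: [0.5, -0.2, -0.9]
opening: -0.0
[[ 9.97652916e-01  6.84699450e-02 -7.25226199e-04 -5.40693300e-01]
 [ 6.53595681e-02 -9.49068038e-01  3.08217433e-01 -1.32271962e-01]
 [ 2.04153417e-02 -3.07541421e-01 -9.51315662e-01  3.51712114e-01]
 [ 0.00000000e+00  0.00000000e+00  0.00000000e+00  1.00000000e+00]]
mould [([328.4, 74.0, 157.9, 148.1], 0.82)]
lever [([326.1, 74.8, 59.8, 147.3], 0.55)]
loop [([328.8, 32.0, 53.5, 61.5], 0.76)]
loop_bar [([326.7, 33.6, 62.6, 67.2], 0.6)]
[[409.2697072  -96.75921036]
 [246.149721   -96.56100018]
 [253.77050149  78.40284645]
 [401.76727216  78.17775018]
 [328.47480079 148.97083972]]
[[ 2.21652658e-04  9.97682092e-01  6.80469989e-02]
 [-2.41623922e-04  6.80470521e-02 -9.97682084e-01]
 [-9.99999946e-01  2.04697103e-04  2.56146670e-04]] [-2.35364738e-01  2.39115287e-01  1.55609665e+00 -1.87998890e-04
  1.34610883e+00 -3.03422528e-01] [ 0.10022963  0.99050276 -0.16731858]
```

View pics/w1.png

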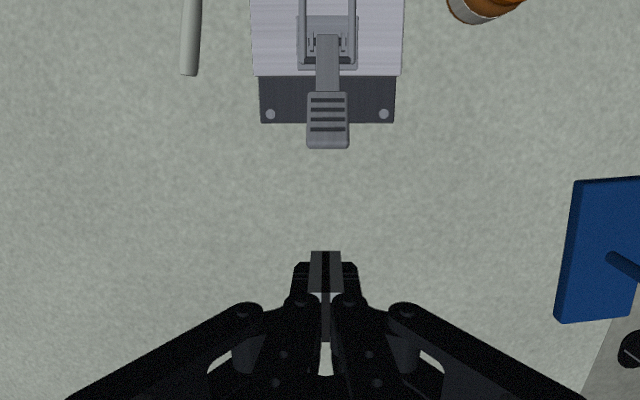

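Picture: paddle end centred at (327,148), block's rear corners at (253,76) and (402,76). The prediction was (328,149), (254,78) and (402,78), so the pose, angle and hinge height hold. I now lower behind the paddle and approach.

```bash
python3 -m pendant '[4,0,0,0,0,0,0, 8,0,0,0,0,0,0, 11.8,0,0,0,0,0,0, 11.8,0,-1,0,0,0,0, 11.8,0,-2,0,0,0,0, 11.8,0,-2,0,0,0,0, 11.8,0,-2,0,0,0,0]'
python3 - <<'E'
import numpy as np
from station import arm
print(arm.state()["wrist_force"],arm.state()["eef_pos"])
z0=None
for th in np.arange(.66,1.75,.08):
    x=-45-95*np.cos(th)-5*np.sin(th);z=80+95*np.sin(th)-5*np.cos(th)
    if z0 is None:z0=(x,z)
    print(round(th,2),round(x,1),round(z,1),round(x-z0[0],1),round(z-z0[1],1))
E
```

```text
time_s: 3.65
eef_pos: [0.5481, -0.0388, 0.1156]
tcp_rot: [[0.005, 0.997, 0.071], [-0.001, 0.071, -0.997], [-1.0, 0.004, 0.001]]
wrist_force: [0.4, 0.1, 0.3]
opening: -0.0002
[0.35625877 0.11327433 0.339291  ] [ 0.54806737 -0.03882789  0.11559336]
0.66 -123.1 134.3 0.0 0.0
0.74 -118.5 140.4 4.6 6.1
0.82 -113.5 146.0 9.6 11.8
0.9 -108.0 151.3 15.1 17.0
0.98 -102.1 156.1 21.0 21.8
1.06 -95.8 160.4 27.3 26.1
1.14 -89.2 164.2 33.9 29.9
1.22 -82.3 167.5 40.8 33.2
1.3 -75.2 170.2 47.9 35.9
1.38 -67.9 172.3 55.2 38.0
1.46 -60.5 173.9 62.6 39.6
1.54 -52.9 174.8 70.2 40.5
1.62 -45.3 175.1 77.8 40.8
1.7 -37.7 174.9 85.4 40.6
```

```bash
python3 -m pendant '[0,0,-0.4,0,0,0,0, 0,0,-0.4,0,0,0,0]'; python3 -m pendant '[0,0,-0.2,0,0,0,0, 0,0,-0.3,0,0,0,0]'
```

```text
time_s: 3.85
eef_pos: [0.5467, -0.0347, 0.1144]
tcp_rot: [[0.002, 0.998, 0.07], [-0.0, 0.07, -0.998], [-1.0, 0.002, 0.0]]
wrist_force: [0.1, 0.4, -0.5]
opening: -0.0
time_s: 4.05
eef_pos: [0.546, -0.0319, 0.1135]
tcp_rot: [[0.0, 0.998, 0.07], [-0.0, 0.07, -0.998], [-1.0, 0.0, 0.0]]
wrist_force: [-0.1, 0.8, 0.2]
opening: 0.0002
```

```bash
python3 -m pendant '[0,0,-0.2,0,0,0,0, 0,0,-0.3,0,0,0,0]'; python3 -m pendant '[-0.1,0,-0.2,0,0,0,0, -0.2,0,-0.3,0,0,0,0]';python3 -m pendant '[-0.2,0,-0.2,0,0,0,0, -0.4,0,-0.3,0,0,0,0]'

```

```text
time_s: 4.25
eef_pos: [0.546, -0.0306, 0.1135]
tcp_rot: [[0.0, 0.997, 0.071], [-0.004, 0.071, -0.997], [-1.0, 0.0, 0.004]]
wrist_force: [-0.3, -6.5, 0.5]
opening: 0.0002
time_s: 4.45
eef_pos: [0.546, -0.0289, 0.1157]
tcp_rot: [[0.001, 0.997, 0.071], [-0.006, 0.071, -0.997], [-1.0, 0.0, 0.006]]
wrist_force: [-0.9, -8.9, 2.3]
opening: -0.0
time_s: 4.65
eef_pos: [0.5457, -0.0259, 0.1198]
tcp_rot: [[0.001, 0.997, 0.071], [-0.006, 0.071, -0.997], [-1.0, 0.0, 0.006]]
wrist_force: [-0.5, -7.6, 1.0]
opening: 0.0001
```

```bash
python3 -m pendant '[-0.2,0,-0.2,0,0,0,0, -0.4,0,-0.4,0,0,0,0, -0.65,0,-0.65,0,0,0,0, -0.9,0,-0.9,0,0,0,0]'; python3 -m pendant '[-0.25,0,-0.3,0,0,0,0, -0.5,0,-0.6,0,0,0,0, -0.7,0,-0.9,0,0,0,0, -0.9,0,-1.2,0,0,0,0]'
```

```text
time_s: 5.05
eef_pos: [0.5451, -0.0171, 0.1291]
tcp_rot: [[0.001, 0.997, 0.071], [-0.006, 0.071, -0.997], [-1.0, 0.0, 0.006]]
wrist_force: [-0.7, -8.1, 2.8]
opening: -0.0
time_s: 5.45
eef_pos: [0.5444, -0.0051, 0.1385]
tcp_rot: [[0.001, 0.997, 0.071], [-0.006, 0.071, -0.997], [-1.0, 0.001, 0.006]]
wrist_force: [-1.8, -8.1, 5.5]
opening: -0.0001
```

```bash
python3 -m pendant '[-0.2,0,-0.35,0,0,0,0, -0.4,0,-0.7,0,0,0,0, -0.6,0,-1.1,0,0,0,0, -0.8,0,-1.5,0,0,0,0]'; python3 -m pendant '[-0.13,0,-0.35,0,0,0,0, -0.25,0,-0.7,0,0,0,0, -0.37,0,-1.1,0,0,0,0, -0.45,0,-1.4,0,0,0,0]'
```

```text
time_s: 5.85
eef_pos: [0.5434, 0.0109, 0.1464]
tcp_rot: [[0.002, 0.998, 0.07], [-0.004, 0.07, -0.998], [-1.0, 0.001, 0.004]]
wrist_force: [-1.1, -4.9, 4.8]
opening: -0.0002
time_s: 6.25
eef_pos: [0.5423, 0.0262, 0.1504]
tcp_rot: [[0.001, 0.998, 0.07], [-0.002, 0.07, -0.998], [-1.0, 0.001, 0.002]]
wrist_force: [0.1, -4.6, 3.2]
opening: -0.0001
```

```bash
python3 - <<'E'
from station import arm
import cv2
from h import *
s=arm.get_image("side")
cv2.imwrite("pics/s2.png",cv2.resize(s["color"][130:250,220:380,::-1],(800,600),interpolation=cv2.INTER_CUBIC))
E
```

```text
(no output)
```

View pics/s2.png

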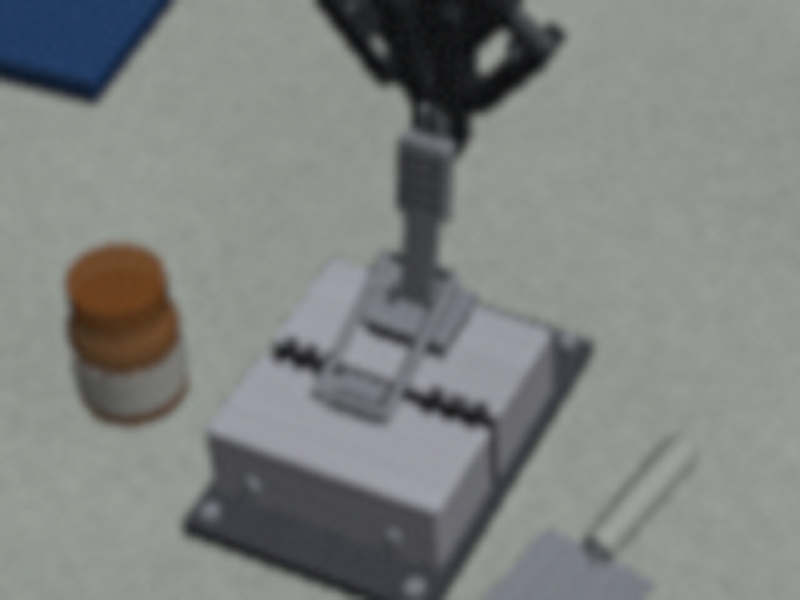

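The bar is at about (352,402) in the zoom, right at the lip, with the lever near 1.4. I'll tip it a bit further.

```bash
python3 -m pendant '[-0.05,0,-0.3,0,0,0,0, -0.1,0,-0.6,0,0,0,0, -0.15,0,-0.9,0,0,0,0, -0.2,0,-1.2,0,0,0,0]'; python3 -m pendant '[0,0,-0.3,0,0,0,0, 0,0,-0.6,0,0,0,0, 0,0,-0.9,0,0,0,0, 0,0,-0.9,0,0,0,0, 0,0,-0.9,0,0,0,0]'
 python3 - <<'E'
from station import arm
import cv2
from h import *
s=arm.get_image("side")
cv2.imwrite("pics/s3.png",cv2.resize(s["color"][130:250,220:380,::-1],(800,600),interpolation=cv2.INTER_CUBIC))
E
```

```text
time_s: 6.7
eef_pos: [0.5412, 0.0392, 0.1517]
tcp_rot: [[0.0, 0.998, 0.07], [0.0, 0.07, -0.998], [-1.0, 0.0, -0.0]]
wrist_force: [1.6, -3.6, 1.4]
opening: -0.0
time_s: 7.2
eef_pos: [0.5404, 0.0483, 0.1517]
tcp_rot: [[0.0, 0.998, 0.07], [0.001, 0.07, -0.998], [-1.0, 0.0, -0.001]]
wrist_force: [1.2, -2.5, 1.9]
opening: 0.0003
```

View pics/s3.png

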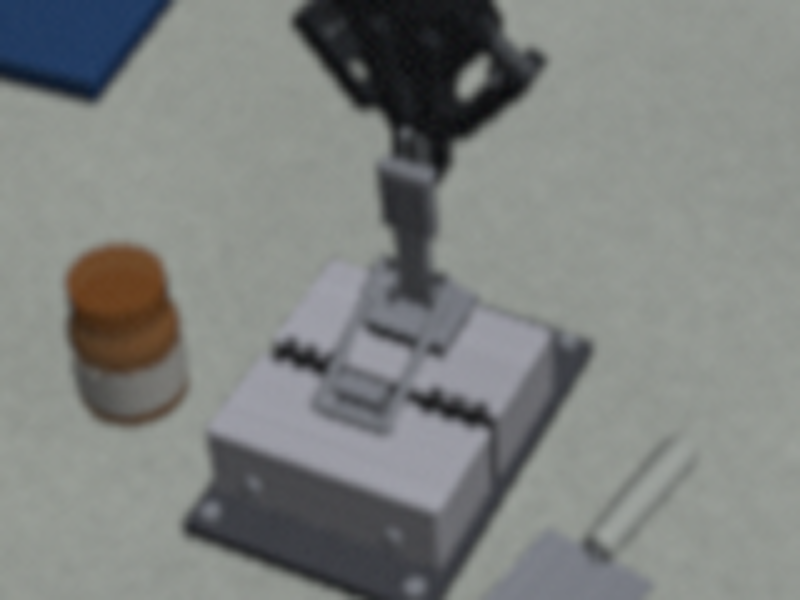

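```bash
python3 - <<'E'
from h import *
import pickle
S,T=pickle.load(open("cams.pkl","rb"));v=np.load("pose.npy")
for n,P in {"dropped":(31.7,0,63.5),"on top":(37,0,79.5),"dropL":(31.7,-19,63.5),"dropR":(31.7,19,63.5),"topL":(37,-19,79.5),"topR":(37,19,79.5),"pin":(-44,0,98),"tip":(-45-95*np.cos(1.635),0,175)}.items():
    w=m2w(v,[P]); print(n,(((proj(S,w+np.r_[v[4:6],0])[0]-[220,130])+.5)*5-.5).round())
E
```

```text
dropped [354. 418.]
on top [348. 404.]
dropL [321. 406.]
dropR [388. 430.]
topL [314. 392.]
topR [382. 416.]
pin [420. 272.]
tip [410. 165.]
```

The bar lies at (318,405) to (385,430), matching the "dropped" prediction of (321,406) to (388,430), not "on top". Now I go up and over to the keeper side.

```bash
python3 -m pendant '[0,0,0.5,0,0,0,0, 0,0,1,0,0,0,0, -2,0,1,0,0,0,0, -5,0,1,0,0,0,0, -5.5,0,1,0,0,0,0, -5.5,0,1,0,0,0,0, -5.5,0,-2,0,0,0,0, -5.5,0,-5,0,0,0,0, -5.5,0,-5,0,0,0,0, -4,0,-5,0,0,0,0, -1,0,-5,0,0,0,0, 0.5,0,-5,0,0,0,0, 0.5,0,-5,0,0,0,0]'
python3 -m pendant '[0,0,0.4,0,0,0,0, 0,0,0.9,0,0,0,0, 0,0,0.9,0,0,0,0]'
```

```text
time_s: 8.55
eef_pos: [0.5339, 0.097, 0.1432]
tcp_rot: [[-0.008, 0.998, 0.07], [-0.001, 0.07, -0.998], [-1.0, -0.008, 0.0]]
wrist_force: [-1.2, 0.5, 0.0]
opening: 0.0001
time_s: 8.85
eef_pos: [0.5383, 0.0879, 0.1477]
tcp_rot: [[0.002, 0.998, 0.069], [-0.0, 0.069, -0.998], [-1.0, 0.002, 0.001]]
wrist_force: [0.2, -0.2, 0.1]
opening: 0.0001
```

```bash
python3 - <<'E'
import numpy as np
for th in np.arange(1.64,-.01,-.08):
    r=70+12*(1.64-th)/1.64
    x=-45-r*np.cos(th)+5*np.sin(th)+9.5;z=80+r*np.sin(th)+5*np.cos(th)
    print(round(th,2),round(x,1),round(z,1),"rel",round(-(x+13.6)/10,2),round(-(z-147.7)/10,2))
E
python3 -m pendant '[0,0,0.6,0,0,0,0, 0,0,0.6,0,0,0,0]'; python3 -m pendant '[0,0,0.2,0,0,0,0, 0,0,0.4,0,0,0,0]'
```

```text
1.64 -25.7 149.5 rel 1.21 -0.18
1.56 -31.3 150.6 rel 1.77 -0.29
1.48 -37.0 151.3 rel 2.34 -0.36
1.4 -42.8 151.6 rel 2.92 -0.39
1.32 -48.6 151.3 rel 3.5 -0.36
1.24 -54.5 150.6 rel 4.09 -0.29
1.16 -60.3 149.4 rel 4.67 -0.17
1.08 -66.0 147.7 rel 5.24 -0.0
1.0 -71.6 145.5 rel 5.8 0.22
0.92 -77.1 142.9 rel 6.35 0.48
0.84 -82.4 139.8 rel 6.88 0.79
0.76 -87.5 136.3 rel 7.39 1.14
0.68 -92.2 132.3 rel 7.86 1.54
0.6 -96.7 127.9 rel 8.31 1.98
0.52 -100.9 123.2 rel 8.73 2.45
0.44 -104.6 118.1 rel 9.1 2.96
0.36 -108.0 112.6 rel 9.44 3.51
0.28 -111.0 106.9 rel 9.74 4.08
0.2 -113.4 100.9 rel 9.98 4.68
0.12 -115.4 94.7 rel 10.18 5.3
0.04 -116.9 88.3 rel 10.33 5.94
time_s: 9.05
eef_pos: [0.5383, 0.082, 0.1473]
tcp_rot: [[0.001, 0.998, 0.069], [-0.0, 0.069, -0.998], [-1.0, 0.001, 0.0]]
wrist_force: [-0.0, -0.5, 0.3]
opening: -0.0002
time_s: 9.25
eef_pos: [0.5384, 0.0798, 0.1473]
tcp_rot: [[0.001, 0.998, 0.07], [0.002, 0.07, -0.998], [-1.0, 0.001, -0.002]]
wrist_force: [-1.0, 4.2, 2.0]
opening: -0.0001
```

```bash
python3 -m pendant '[-0.1,0,0.4,0,0,0,0, -0.2,0,0.8,0,0,0,0, -0.3,0,1.2,0,0,0,0, -0.35,0,1.6,0,0,0,0]'; python3 -m pendant '[0,0,0.4,0,0,0,0, 0,0,0.8,0,0,0,0, 0.05,0,1.2,0,0,0,0, 0.1,0,1.6,0,0,0,0]'
```

```text
time_s: 9.65
eef_pos: [0.5388, 0.0629, 0.1499]
tcp_rot: [[-0.001, 0.998, 0.07], [0.001, 0.07, -0.998], [-1.0, -0.001, -0.001]]
wrist_force: [-0.2, 4.8, -2.6]
opening: -0.0001
time_s: 10.05
eef_pos: [0.54, 0.0475, 0.1491]
tcp_rot: [[-0.001, 0.998, 0.069], [0.002, 0.069, -0.998], [-1.0, -0.001, -0.002]]
wrist_force: [-0.4, 7.7, -1.5]
opening: -0.0001
```

```bash
python3 -m pendant '[0.1,0,0.45,0,0,0,0, 0.2,0,0.9,0,0,0,0, 0.3,0,1.3,0,0,0,0, 0.45,0,1.7,0,0,0,0]'; 
 python3 - <<'E'
from station import arm
import cv2
from h import *
s=arm.get_image("side")
cv2.imwrite("pics/s4.png",cv2.resize(s["color"][130:250,220:380,::-1],(800,600),interpolation=cv2.INTER_CUBIC))
E
```

```text
time_s: 10.45
eef_pos: [0.5411, 0.0313, 0.1448]
tcp_rot: [[-0.001, 0.998, 0.069], [0.003, 0.069, -0.998], [-1.0, -0.001, -0.004]]
wrist_force: [0.2, 9.4, -0.9]
opening: 0.0001
```

View pics/s4.png

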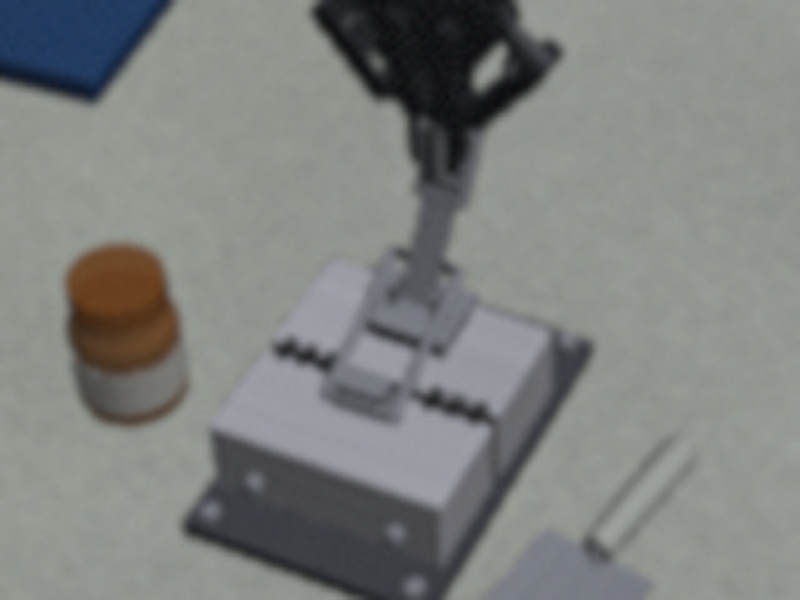

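The bar sits behind the keeper at about (362,400) and the sliding half is starting to draw in. Continuing in shorter steps while watching the force.

```bash
python3 -m pendant '[0.2,0,0.3,0,0,0,0, 0.4,0,0.6,0,0,0,0, 0.65,0,0.9,0,0,0,0]';  python3 -m pendant '[0.2,0,0.25,0,0,0,0, 0.4,0,0.5,0,0,0,0]'; python3 -m pendant '[0.2,0,0.25,0,0,0,0, 0.4,0,0.45,0,0,0,0]'
```

```text
time_s: 10.8
eef_pos: [0.5418, 0.022, 0.1387]
tcp_rot: [[-0.001, 0.998, 0.069], [0.003, 0.069, -0.998], [-1.0, -0.0, -0.003]]
wrist_force: [-1.5, 8.5, 1.9]
opening: -0.0
time_s: 11.0
eef_pos: [0.5422, 0.0172, 0.1347]
tcp_rot: [[-0.0, 0.998, 0.069], [0.003, 0.069, -0.998], [-1.0, -0.0, -0.003]]
wrist_force: [-0.6, 7.8, 1.0]
opening: 0.0003
time_s: 11.2
eef_pos: [0.5426, 0.0125, 0.1308]
tcp_rot: [[-0.0, 0.998, 0.069], [0.003, 0.069, -0.998], [-1.0, -0.0, -0.003]]
wrist_force: [-1.2, 8.6, 1.5]
opening: -0.0001
```

```bash
python3 -m pendant '[0.25,0,0.3,0,0,0,0, 0.5,0,0.6,0,0,0,0]';  python3 -m pendant '[0.3,0,0.25,0,0,0,0, 0.6,0,0.5,0,0,0,0]'; python3 -m pendant '[0.3,0,0.2,0,0,0,0, 0.6,0,0.4,0,0,0,0]'
```

```text
time_s: 11.4
eef_pos: [0.5433, 0.0061, 0.1259]
tcp_rot: [[0.0, 0.998, 0.07], [0.002, 0.07, -0.998], [-1.0, 0.0, -0.002]]
wrist_force: [-1.1, 7.2, 2.0]
opening: -0.0002
time_s: 11.6
eef_pos: [0.5438, 0.0006, 0.12]
tcp_rot: [[0.001, 0.998, 0.07], [0.001, 0.07, -0.998], [-1.0, 0.001, -0.001]]
wrist_force: [-0.8, 5.0, 3.2]
opening: 0.0001
time_s: 11.8
eef_pos: [0.5442, -0.0039, 0.1141]
tcp_rot: [[0.001, 0.998, 0.07], [-0.0, 0.07, -0.998], [-1.0, 0.001, 0.0]]
wrist_force: [-0.9, 4.1, 2.9]
opening: -0.0
```

```bash
python3 -m pendant '[0.3,0,0.2,0,0,0,0, 0.6,0,0.35,0,0,0,0]';  python3 -m pendant '[0.3,0,0.12,0,0,0,0, 0.6,0,0.25,0,0,0,0]'; python3 -m pendant '[0.3,0,0.1,0,0,0,0, 0.6,0,0.2,0,0,0,0]'
```

```text
time_s: 12.0
eef_pos: [0.5446, -0.0077, 0.1076]
tcp_rot: [[0.001, 0.998, 0.07], [-0.001, 0.07, -0.998], [-1.0, 0.001, 0.001]]
wrist_force: [0.1, 3.4, 3.4]
opening: 0.0001
time_s: 12.2
eef_pos: [0.5447, -0.0101, 0.1012]
tcp_rot: [[0.001, 0.998, 0.07], [-0.001, 0.07, -0.998], [-1.0, 0.001, 0.001]]
wrist_force: [0.7, 2.8, 2.0]
opening: 0.0004
time_s: 12.4
eef_pos: [0.5447, -0.012, 0.095]
tcp_rot: [[0.0, 0.998, 0.07], [-0.001, 0.07, -0.998], [-1.0, 0.0, 0.001]]
wrist_force: [0.1, 2.4, 1.9]
opening: -0.0001
```

```bash
python3 -m pendant '[0.3,0,0.05,0,0,0,0, 0.5,0,0.1,0,0,0,0]';  python3 -m pendant '[0.2,0,0,0,0,0,0, 0.2,0,0,0,0,0,0]'; python3 -m pendant '[0.15,0,0,0,0,0,0, 0.15,0,0,0,0,0,0]'
```

```text
time_s: 12.6
eef_pos: [0.5447, -0.0129, 0.09]
tcp_rot: [[0.0, 0.998, 0.07], [-0.001, 0.07, -0.998], [-1.0, 0.0, 0.001]]
wrist_force: [0.4, 1.4, 1.4]
opening: 0.0001
time_s: 12.8
eef_pos: [0.5444, -0.013, 0.0879]
tcp_rot: [[-0.001, 0.998, 0.07], [-0.001, 0.07, -0.998], [-1.0, -0.001, 0.001]]
wrist_force: [0.0, -0.4, -0.9]
opening: -0.0001
time_s: 13.0
eef_pos: [0.5444, -0.0128, 0.0866]
tcp_rot: [[-0.0, 0.998, 0.07], [-0.001, 0.07, -0.998], [-1.0, -0.0, 0.001]]
wrist_force: [-0.1, -0.5, 0.4]
opening: -0.0001
```

```bash
python3 -m pendant '[0.1,0,0,0,0,0,0, 0.1,0,0,0,0,0,0]'; python3 -m pendant '[0.1,0,0,0,0,0,0, 0.1,0,0,0,0,0,0]'; python3 -m pendant '[0.1,0,0,0,0,0,0, 0.1,0,0,0,0,0,0]'
```

```text
time_s: 13.2
eef_pos: [0.5445, -0.0126, 0.0857]
tcp_rot: [[-0.0, 0.998, 0.07], [-0.0, 0.07, -0.998], [-1.0, -0.0, 0.0]]
wrist_force: [-0.0, 0.2, 1.7]
opening: 0.0002
time_s: 13.4
eef_pos: [0.5445, -0.0126, 0.0855]
tcp_rot: [[0.0, 0.998, 0.07], [-0.0, 0.07, -0.998], [-1.0, 0.0, 0.0]]
wrist_force: [-1.2, -1.6, 5.7]
opening: -0.0
time_s: 13.6
eef_pos: [0.5446, -0.0127, 0.0853]
tcp_rot: [[0.001, 0.998, 0.07], [-0.001, 0.07, -0.998], [-1.0, 0.001, 0.001]]
wrist_force: [-2.4, -1.2, 10.4]
opening: 0.0
```

```bash
python3 -m pendant '[0.1,0,0,0,0,0,0, 0.1,0,0,0,0,0,0, 0.1,0,0,0,0,0,0, 0.1,0,0,0,0,0,0]'; python3 -m pendant '[0.03,0,0,0,0,0,0, 0.03,0,0,0,0,0,0, 0.03,0,0,0,0,0,0, 0.03,0,0,0,0,0,0, 0.03,0,0,0,0,0,0]'
```

```text
time_s: 14.0
eef_pos: [0.5447, -0.0127, 0.0851]
tcp_rot: [[0.001, 0.998, 0.07], [-0.001, 0.07, -0.998], [-1.0, 0.001, 0.001]]
wrist_force: [-3.1, -1.4, 16.5]
opening: -0.0002
time_s: 14.5
eef_pos: [0.5447, -0.0128, 0.0851]
tcp_rot: [[0.001, 0.998, 0.07], [-0.001, 0.07, -0.998], [-1.0, 0.001, 0.001]]
wrist_force: [-4.7, -0.9, 15.7]
opening: 0.0001
```

Held at about 16 N on a rigid stop. Now I lift straight off and check.

```bash
python3 -m pendant '[-0.3,0,0,0,0,0,0, -1,0,0,0,0,0,0, -4,0,0,0,0,0,0, -8,0,0,0,0,0,0, -12,0,2,0,0,0,0, -12,0,6,0,0,0,0, -12,0,6,0,0,0,0, -12,0,6,0,0,0,0]'
 python3 - <<'E'
from station import arm
import cv2
from h import *
s=arm.get_image("side");w=arm.get_image("wrist")
cv2.imwrite("pics/s5.png",cv2.resize(s["color"][130:250,220:380,::-1],(800,600),interpolation=cv2.INTER_CUBIC))
cv2.imwrite("pics/w5.png",w["color"][:,:,::-1])
v=np.load("pose.npy")
for n,P in {"tip0":(-140,0,80),"tip.1":(-139.5,0,89.5),"barL":(18.3,-19,63.5),"barR":(18.3,19,63.5),"blk+x L":(60,-65,60),"blk+x R":(60,65,60)}.items():
    q=m2w(v,[P]); print(n,(((proj(cam(s),q+np.r_[v[4:6],0])[0]-[220,130])+.5)*5-.5).round(),proj(cam(w),q)[0].round())
E
```

```text
time_s: 15.3
eef_pos: [0.5485, -0.0727, 0.2022]
tcp_rot: [[-0.001, 0.998, 0.068], [0.001, 0.068, -0.998], [-1.0, -0.001, -0.001]]
wrist_force: [0.5, 0.6, 0.2]
opening: 0.0004
tip0 [501. 182.] [328. 153.]
tip.1 [501. 170.] [328. 154.]
barL [333. 389.] [354. -67.]
barR [401. 412.] [302. -67.]
blk+x L [213. 421.] [ 419. -126.]
blk+x R [447. 504.] [ 237. -125.]
```

View pics/s5.png

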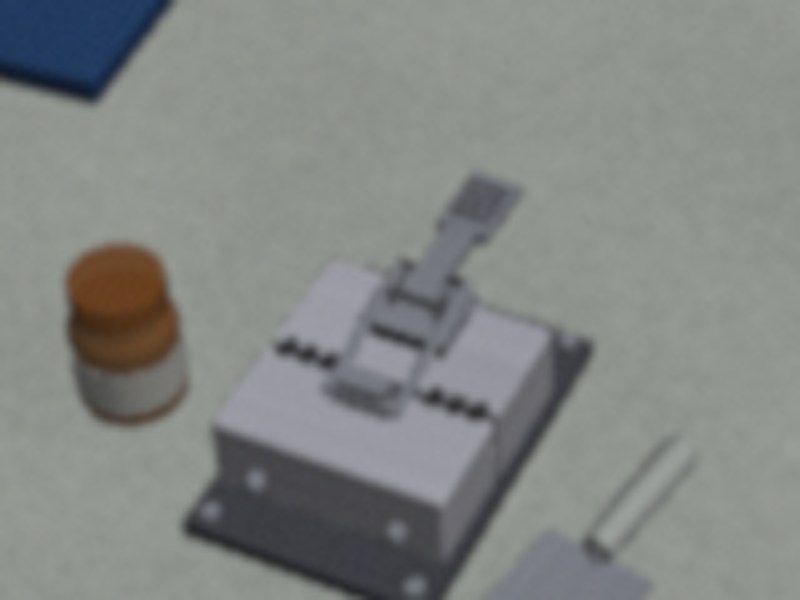

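View pics/w5.png

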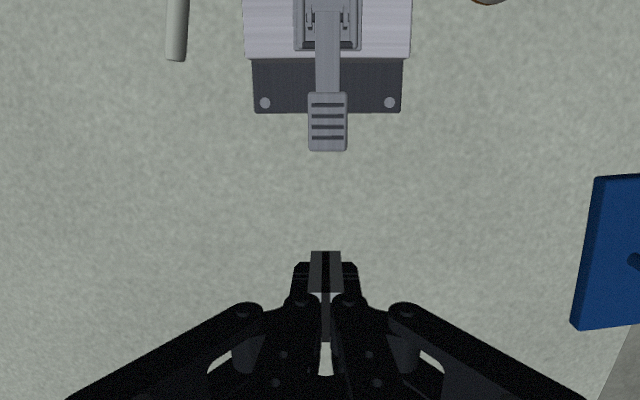

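The side picture shows the lever tip at (500,180), against (501,182) predicted for home. The bar is behind the keeper. Next I measure how far the sliding half moved by registering the first and last pictures.

```bash
python3 - <<'E'
from station import arm
from h import *
import pickle
S,T=pickle.load(open("cams.pkl","rb"));v=np.load("pose.npy")
for n,C in(("side",S),("top",T)):
    a=cv2.imread(f"pics/{n}0.png",0).astype(np.float32);b=np.mean([cv2.cvtColor(arm.get_image(n)["color"],cv2.COLOR_RGB2GRAY).astype(np.float32) for _ in range(3)],0).astype(np.float32)
    if n=="side":
        regs=[[(66,-65,60),(66,65,60),(66,65,15),(66,-65,15)]]
    else: regs=[[(75,-64,60),(50,-64,60),(50,64,60),(75,64,60)]]
    for R in regs:
        m=np.zeros(a.shape,np.uint8)
        cv2.fillPoly(m,[proj(C,m2w(v,R)).round().astype(np.int32)],255);m=cv2.dilate(m,np.ones((3,3)))
        W=np.eye(2,3,dtype=np.float32)
        cc,W=cv2.findTransformECC(a,b,W,cv2.MOTION_TRANSLATION,(3,200,1e-6),m,3)
        p=proj(C,m2w(v,[(66,0,40),(60,0,40)]));d=p[1]-p[0];t=W[:,2]
        print(n,cc,t,d,"mm moved",6*np.dot(t,d)/np.dot(d,d))
    if n=="top": cv2.imwrite("pics/t5.png",cv2.resize(b[150:240,250:370],(800,600),interpolation=cv2.INTER_CUBIC))
print(arm.state()["time_s"])
E
```

```text
Traceback (most recent call last):
cv2.error: OpenCV(4.12.0) /io/opencv/modules/video/src/ecc.cpp:589: error: (-7:Iterations do not converge) The algorithm stopped before its convergence. The correlation is going to be minimized. Images may be uncorrelated or non-overlapped in function 'findTransformECC'
```

```bash
python3 - <<'E'
from station import arm
from h import *
import pickle
S,T=pickle.load(open("cams.pkl","rb"));v=np.load("pose.npy")
def up(i):return cv2.resize(i,None,fx=8,fy=8,interpolation=cv2.INTER_CUBIC)
def avg(n):return np.mean([cv2.cvtColor(arm.get_image(n)["color"],cv2.COLOR_RGB2GRAY).astype(np.float32) for _ in range(4)],0).astype(np.float32)
b={n:avg(n) for n in("side","top")}
def match(n,C,x0,y0,w,h,P,lab):
    a=cv2.imread(f"pics/{n}0.png",0).astype(np.float32)
    t=up(a)[y0*8:(y0+h)*8,x0*8:(x0+w)*8]; s=up(b[n])[(y0-4)*8:(y0+h+4)*8,(x0-4)*8:(x0+w+4)*8]
    r=cv2.matchTemplate(s,t,cv2.TM_CCOEFF_NORMED);_,mx,_,l=cv2.minMaxLoc(r)
    sh=np.array(l)/8-4; p=proj(C,m2w(v,[P,(P[0]-6,P[1],P[2])]));d=p[1]-p[0]
    print(lab,round(mx,3),sh,"6mm=",d.round(2),"moved",round(6*sh@d/(d@d),1))
match("side",S,266,222,8,8,(66,-40,36),"holeL")
match("side",S,294,232,8,8,(66,40,36),"holeR")
match("side",S,258,211,12,8,(66,-65,60),"cornL")
match("side",S,300,226,12,10,(66,65,60),"cornR")
match("side",S,319,192,20,12,(-70,65,60),"static")
match("top",T,275,184,10,10,(66,-50,60),"topedge")
match("top",T,275,205,10,8,(66,50,60),"topedge2")
match("top",T,318,178,8,14,(-70,-50,60),"static")
cv2.imwrite("pics/t5.png",cv2.resize(b["top"][150:240,250:370],(800,600),interpolation=cv2.INTER_CUBIC))
E
```

```text
holeL 0.933 [ 0.375 -0.625] 6mm= [ 1.17 -1.64] moved 2.2
holeR 0.928 [ 0.375 -0.625] 6mm= [ 1.1  -1.71] moved 2.2
cornL 0.996 [ 1.    -1.375] 6mm= [ 1.21 -1.62] moved 5.0
cornR 0.999 [ 0.875 -1.5  ] 6mm= [ 1.1  -1.73] moved 5.1
static 1.0 [0. 0.] 6mm= [ 0.95 -1.5 ] moved 0.0
topedge 0.997 [2.   3.25] 6mm= [ 1.78 -0.03] moved 6.5
topedge2 0.986 [ 2. -4.] 6mm= [ 1.81 -0.03] moved 6.9
static 0.878 [-0.125  0.75 ] 6mm= [ 1.78 -0.03] moved -0.5[ WARN:0@6.100] global loadsave.cpp:1063 imwrite_ Unsupported depth image for selected encoder is fallbacked to CV_8U.
```

View pics/t5.png

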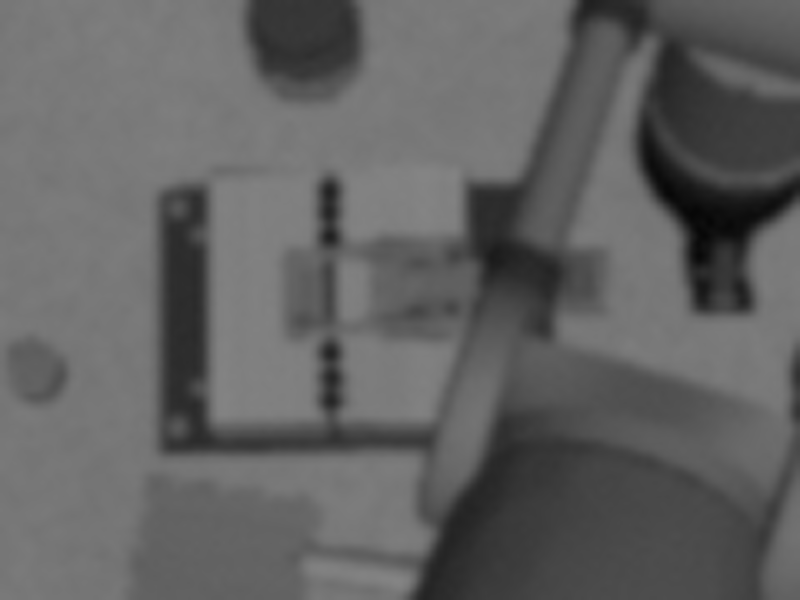

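The top view shows the gap closed up, with the block edge at column 208 (195 before). That puts the half 5 to 6.5 mm in, and nothing nearby has moved, so I'm handing in.

```bash
python3 - <<'E'
from station import arm
print(arm.state()["wrist_force"]); print(arm.hand_in())
E
```

```text
[ 0.80610783 -0.06612622 -0.40701104]
the job is handed in; nothing more can be done
None
```

The mould is clamped and the job is handed in, at about 16 s of the 54 s allowed. I tipped the lever to about 1.64 rad with the shut fingers until the loop's bar dropped behind the lip. I then went over the top and swung the lever back past centre. I pressed it onto its stop with about 16 N for roughly 0.8 s, then lifted clear.

**Checks that agreed:**
- **Bar:** before the swing back, it matched the dropped position in the side picture to within about 3 zoomed pixels (under 1 image pixel).
- **Lever:** its tip is at (500,180) in the zoomed side picture, against (501,182) predicted for home. The contact height of 85 mm also fits a lever lying on its stop, with the hinge about 2 mm high.
- **Bystanders:** the jar, spatula and brass weight stand where they did. I did not check the others one by one, but the arm stayed well above the bench away from the mould.
- **Forces:** the highest reading at the end of a move was about 17 N. Forces inside a move were not recorded.
- **Robot:** it was clear of everything at hand-in, with the wrist force near zero.

**Check that disagreed:** the measured travel of the sliding half varied by image feature. Block corners gave 5.0–5.1 mm in the side view, and block edges gave 6.5–6.9 mm in the top view. Two small screw-hole patches gave only 2.2 mm. I discounted those because their match was poorer (about 0.93, against 0.99 or better for the corners and edges). If the true travel is 5 mm or more, the half is within about 1 mm of clamped.

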